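Load the test nest and hold the reading head down on its pin

ROBOT

A 6-joint arm with a two-finger parallel gripper is mounted at the origin on a cart in front of the work surface, level with it; the furniture and walls round the work are solid. World frame = base frame: x ahead of the robot, y to its left, z up, the work surface at z = 0. Lengths are in m, angles in rad, forces in N, time in s.
With the tool pointing down it reaches from about 0.3 to 0.825 m from the base axis. Payload 5.4 kg.
Tool frame: the origin (TCP) lies at the very end of the fingers, on their centre line; the grasp point (between the pads) lies arm.grasp_offset behind it (arm.grasp_offset is the distance from the TCP to the grasp point, in m); z points along the fingers, y is the line along which they close (so a half turn about z gives the same grasp; the last joint's range is limited). The gripper opens to 92 mm and grips with 3 to 60 N. Pads are 20 mm wide; open, the fingers measure 128 mm over their backs; the gripper's body (75 mm by 189 mm) begins 69 mm behind the grasp point.
Start: joints at [-1.489, 0.158, 1.597, -0, 1.386, -0.21], TCP at [0.165, -0.551, 0.192] pointing down, gripper open.
Joint ranges: [-2.91, 2.91], [-0.94, 2.29], [0.18, 2.7], [-1.29, 4.43], [0.17, 2.64], [-3, 3]. Speed limits (rad/s): [2.57, 2.57, 3.14, 3.14, 3.14, 3.14].

INTERFACE

Orientations are given as a 3x3 rotation matrix whose columns are the frame's x, y, z axes.
In Python, from bench import arm gives the robot as it stands.
- The arm moves only by the shell command python3 -m pendant 'ROWS' [FORCE]. ROWS is JSON, one flat list of numbers, 7 for each row, row after row: the shift along the tool's x, y, z in mm, then the turn, a rotation vector about the tool's x, y, z in rad, then the closure, from 0 (fully open) to 1 (shut). In form: [x, y, z, wx, wy, wz, gripper, x, y, z, wx, wy, wz, gripper, ...]. A call has exactly 10 rows; each row shifts and turns the commanded pose from where the row before left it, along the tool's axes as they then stand; what a row does not reach is not made up. A row lasts 1/12 s, in which the tool goes at most 41.7 mm and 7.16 degrees, less where a joint would pass 70% of its speed; a pose out of reach is approached as far as the arm can. A call is refused whole if a number of a shift passes 41.7 or a number of a turn 0.125, either way. A call with a gripper value outside its range is refused whole. The fingers move at their own pace and stop on an object; FORCE is the grip in N (left out, the last holds). Time passes only in rows, so rows that do not move let the fingers close, or fill a call up. It gives the time, the measured TCP pose, the force, the opening and the grip force at its end, in the units of the state.
- arm.state(): the state, without advancing time (a new reading comes with each control period).
- arm.snapshot(name): name is "scene" or "top"; returns a dict with "img" (400x640x3 uint8, red, green, blue), "fovy" (degrees; the focal length in pixels is half the picture's height over the tangent of half this angle, whatever the lens; pixels are square), "cx", "cy" (the principal point, pixels), "R" (3x3) and "t" (3): a world point X has camera coordinates R X + t. Camera axes: x right, y down, z forward; pixel columns grow to the right and rows downward; lengths in m; the calibration is good to about 2 mm. A picture is of the moment at which its call begins. There is no depth.
- arm.hand_in(): hands the job in; it is judged then, once.
The state is a dict: "t": time; "joint_pos": joint angles; "qd": joint speeds; "tau": joint torques, N m; "tcp_pos": TCP position; "tool_rot": TCP orientation; "ft_force": force on the tool from outside, world axes, zero at the start; "ft_torque": the same for the moment, N m; "grip_width": finger opening in m; "grip_force": force on a finger pad.
Only numpy, scipy, OpenCV 4.12 (cv2) and the standard library are available. Lean on these libraries where they do the work, as an engineer would, in place of code of your own. Each camera call takes 0.05 s, during which the arm holds its last target. There are 200 camera calls.

TASK

Push the puck, on its tray, that stands in front of the test nest's open mouth along the bench into the nest, without lifting it, until its tray is fully home against the back stop. Then take the reading head by its bar grip, slide it over the locating pin, with its round window above the puck, until it drops on, and press it fully down against the spring. Finish while still gripping the head and holding it pressed down; leave the puck beside the basket, the spare tray and the loose cap alone.

Things in the scene. Friction and masses are not known exactly. Their poses are not given: they have to be found in the camera images.
- test_nest: Fixed aluminium U-shaped nest with a block behind it. Origin on the bench in its middle; +x points in from the open mouth to the back stop (face at x = +35 mm), z up. Walls and stop 14 mm high; inner width 75 mm from x = -6 to +35 mm, flaring to a 94 mm mouth at x = -24 mm; at most 112 mm wide outside. Block 50 x 64 mm, x = +35 to +85 mm, 34 mm high, pin on top.
- nest_center (a point): Point on the bench in the nest's middle (the nest's origin and axes): the puck's origin is here (x about 0, y within 3 mm) when its tray is home.
- pin_tip (a point): Top of the steel locating pin, at x = +60 mm, y = 0 in the nest's frame, 60 mm above the bench. The pin is upright, 12 mm in diameter, its last 6 mm tapering to 5 mm diameter. Axes as the nest's.
- collar (a joint): Sprung steel collar round the foot of the pin (ring of 34 mm outside diameter): 0 = up, its top 44 mm above the bench (16 mm below the pin tip); 0.006 = pressed fully down by 6 mm. It takes 4 N to start and 10 N to be fully down; the head's weight alone does not move it. It springs back up.
- puck: Puck to test: black, round, light band, 46 mm diameter, 34 mm high in all, on a square white tray 69 x 69 x 9 mm with cut corners; 60 to 110 g. Starts alone before the mouth at nest x = -90 to -120 mm, up to 12 mm aside, turned up to 0.25 rad from the nest. Origin under the tray's centre; x, y along its sides, parallel to the nest's when home.
- reading_head: Loose grey plastic head, 108 x 52 mm, 57 mm high, 0.13 to 0.2 kg, upright on the bench beyond the nest: square boss (44 x 44 x 30 mm) with a bar grip on top, and a 10 mm thick arm along -x. Origin: centre of the boss's flat underside = mouth of the blind pin hole (15 mm diameter, 24 mm deep, 3 mm chamfer). On the pin its x points the same way as the nest's.
- head_grip (a point): Middle of the black bar grip on top of the boss, 43 mm above the head's origin; the bar is 40 mm long along the head's x, 22 mm wide along y and reaches from 30 to 57 mm above the underside.
- head_window (a point): Centre of the round window on the head's arm (26 mm radius), on the underside, at x = -60 mm in the head's frame. Above nest_center when the head is on the pin.
- puck_near_a: Another puck of the same size on its tray, to the right, beside the basket; bystander. Origin under the tray's centre.
- spare_tray: Empty white tray 69 x 69 x 9 mm; bystander. Origin under its centre.
- loose_cap: Black round puck cap, 48 mm diameter, 7 mm high; bystander. Origin under its centre.
There are look-alikes about, which are no part of the job. Leave any orange look-alike of the puck alone.

How it is judged:
On the way, in this order (a step that is already met when the one before it is completed fails the run):
1. the puck is home in the nest (x of puck in the frame of nest_center above -0.004 m and horizontal distance between puck and nest_center below 0.006 m and height (world z) of puck below 0.004 m), for 0.2 s.
2. the head has dropped onto the pin, window above the puck (horizontal distance between reading_head and pin_tip below 0.003 m and z of reading_head in the frame of pin_tip below -0.012 m and horizontal distance between head_window and nest_center below 0.012 m), for 0.1 s.
At the end, for the whole second after the job is handed in: Puck flat in the nest, within 4 mm of its back stop and 6 mm of the nest's middle; head upright on the pin (within 3 mm), at rest, window within 12 mm of the nest's middle from above; fingers still on the head, holding the collar down by more than 4.5 of its 6 mm (all of step 1 and horizontal distance between reading_head and pin_tip below 0.003 m and z of reading_head in the frame of pin_tip below -0.019 m and angle between reading_head's own z axis and vertical below 0.1 rad and horizontal distance between head_window and nest_center below 0.012 m and value of joint collar above 0.0045 m and contact force between the fingers and reading_head above 3 N and linear speed of reading_head below 0.02 m/s); the arm keeps its last pose, push and grip.
It fails at once if the puck is lifted off the bench or tipped over (height (world z) of puck above 0.012 m or angle between puck's own z axis and vertical above 0.35 rad).
It fails at once if a bystander is shoved aside (distance of any of puck_near_a, spare_tray, loose_cap from where it was at the start of the episode above 0.02 m).
It also fails if it takes over 54 s, if anything falls off the work surface, if the arm or the gripper's body presses on something with over 40 N, if the wrist force passes 120 N, or if a joint passes its speed limit or range.

## Working session

There is one attempt and no reset: what is moved stays moved. The work goes in short steps, Python scripts to look and compute and a shell command to move; the robot and the scene stay as the last step left them, time stands still between calls to the robot, and variables do not carry over. Pictures are saved under pics/ and viewed, at most 10 in all, crops included, and the job is handed in when it is done.

```bash
mkdir -p pics; ls; cat > h.py <<'E'
from bench import arm
import numpy as np, cv2
def snap(n,f):
    s=arm.snapshot(n); cv2.imwrite('pics/'+f,s['img'][:,:,::-1].copy()); return s
def ray(s,u,v,z):
    f=s['img'].shape[0]/2/np.tan(np.radians(s['fovy'])/2)
    R=np.array(s['R']);t=np.array(s['t'])
    d=R.T@np.array([(u-s['cx'])/f,(v-s['cy'])/f,1]);c=-R.T@t
    return c+d*(z-c[2])/d[2]
def proj(s,X):
    f=s['img'].shape[0]/2/np.tan(np.radians(s['fovy'])/2)
    p=np.array(s['R'])@X+s['t'];return p[:2]/p[2]*f+[s['cx'],s['cy']]
E
python3 - <<'E'
from h import *
for n in('top','scene'):
    s=snap(n,n+'1.png');print(n,s['fovy'],s['cx'],s['cy'],-np.array(s['R']).T@s['t'])
st=arm.state();print(st['t'],np.round(st['tool_rot'],3),arm.grasp_offset)
E
```

```text
pics
top 54.979174026688405 315.9597200355433 199.89283569091967 [ 0.37651034 -0.03900487  0.89060588]
scene 49.669036139372174 323.9647551615636 200.95986573799956 [0.27950548 0.52103524 0.65690014]
0.1 [[ 0.958  0.288 -0.   ]
 [ 0.288 -0.958  0.002]
 [ 0.    -0.002 -1.   ]] 0.0187
```

View pics/top1.png

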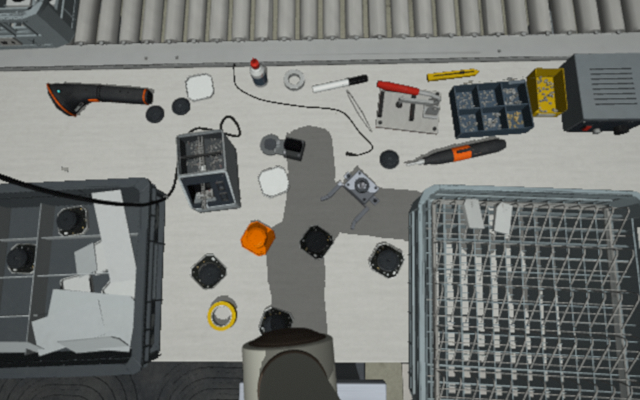

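View pics/scene1.png

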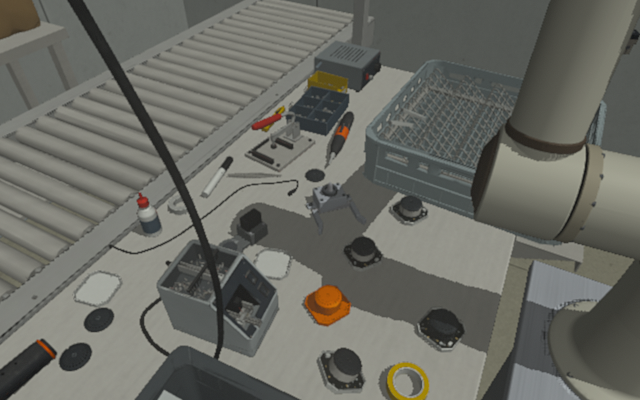

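The top view shows the nest at (358,190) with its mouth facing lower left, and the head at (282,147) with its window left and black grip right. The puck candidates are:
- (317,241): on the mouth axis, so this is the target.
- (387,259): beside the basket, the bystander `puck_near_a`.
- (208,271) and (275,320): further look-alikes.
- (257,237): the orange look-alike.

I'll confirm with one enlarged crop.

```bash
python3 - <<'E'
from h import *
i=cv2.imread('pics/top1.png')[120:270,240:440]
i=cv2.resize(i,None,fx=4,fy=4,interpolation=cv2.INTER_CUBIC)
i=cv2.convertScaleAbs(i,alpha=1.5,beta=20)
cv2.imwrite('pics/crop1.png',i)
i=cv2.imread('pics/scene1.png')[170:320,220:420]
i=cv2.resize(i,None,fx=4,fy=4,interpolation=cv2.INTER_CUBIC)
cv2.imwrite('pics/crop2.png',cv2.convertScaleAbs(i,alpha=1.5,beta=20))
E
```

```text
(no output)
```

View pics/crop1.png

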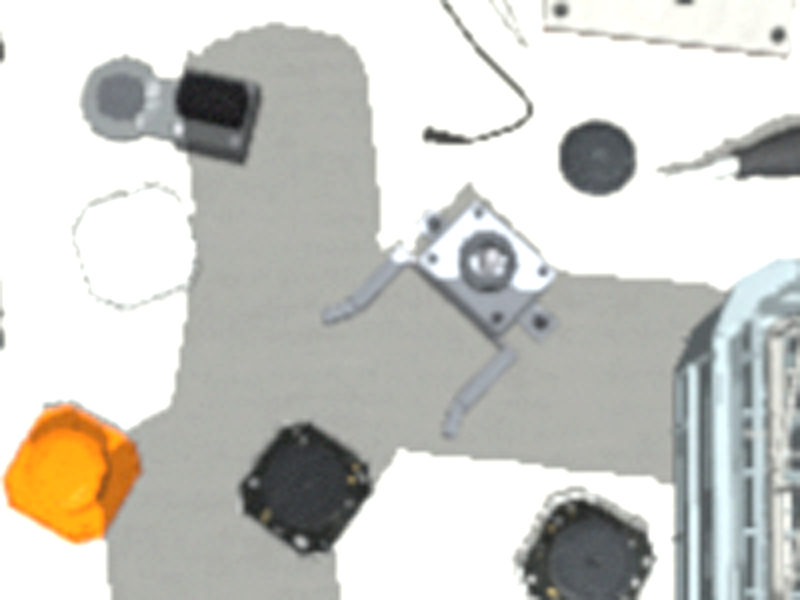

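View pics/crop2.png

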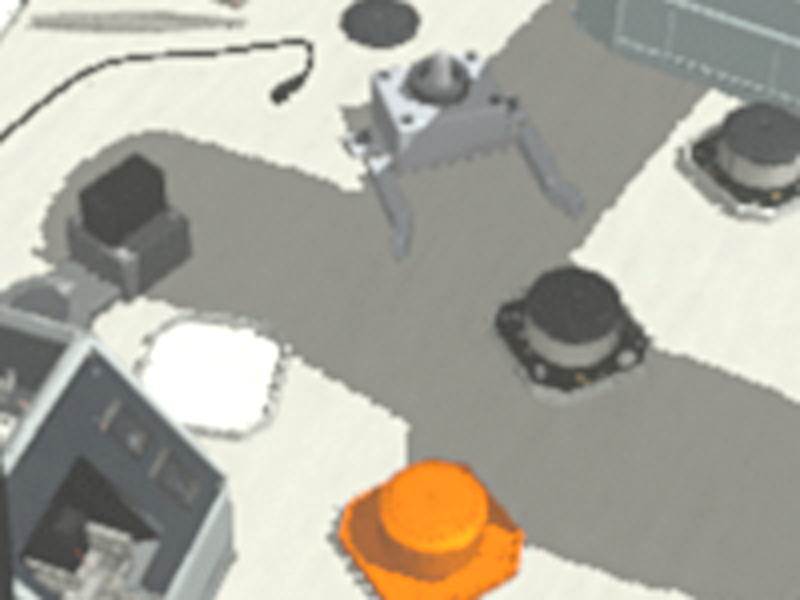

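The crop confirms it: the black puck at (316,241) stands alone before the U mouth, while the puck at (388,260) is by the basket. The pin is at crop (491,258), i.e. (362.5,184), and the head's window ring at (270,144). Next I estimate the poses and overlay wireframes to check them.

```bash
cat > est.py <<'E'
from h import *
import pickle
T=arm.snapshot('top');S=arm.snapshot('scene')
pickle.dump((T,S),open('ts.pkl','wb'))
def t(x,y,z): return ray(T,240+(x+.5)/4-.5,120+(y+.5)/4-.5,z)[:2]
def c(x,y,z): return ray(S,220+(x+.5)/4-.5,170+(y+.5)/4-.5,z)[:2]
print('pin',t(491,258,.06),c(440,55,.06),'block',t(487.8,265,.034))
m=[t(330,318,.014),t(448,432,.014)];c2=[c(400,252,.014),c(575,210,.014)]
print('mouth',m,c2,np.linalg.norm(m[0]-m[1]))
print('puck tray',t(306,487,.009),'cap',t(304,483,.034),c(573,302,.034))
print('tray corners',[t(*p,.009) for p in((242,490),(300,422),(370,490),(312,552))])
print('win',t(120,98,.010),c(30,303,.010))
print('griptop',[t(*p,.057) for p in((185,68),(250,85),(178,108),(240,128))])
print('other tray',t(135,247,.009))
E
python3 est.py
```

```text
pin [ 0.57433296 -0.1139781 ] [ 0.57629381 -0.11354132] block [ 0.5764443  -0.11440965]
mouth [array([ 0.55029417, -0.02402367]), array([ 0.48337737, -0.09119509])] [array([ 0.5489014, -0.0149471]), array([ 0.48185615, -0.08392142])] 0.09481486145389348
puck tray [ 0.45274844 -0.00981016] cap [ 0.45281252 -0.00952625] [ 0.45225102 -0.00779335]
tray corners [array([0.45116979, 0.02689171]), array([ 0.49020864, -0.00637878]), array([ 0.4509006 , -0.04640656]), array([ 0.4159014 , -0.01318537])]
win [0.68742818 0.10228807] [0.69647299 0.09720011]
griptop [array([0.68839296, 0.05773587]), array([0.67767639, 0.02036869]), array([0.66443403, 0.06139595]), array([0.65210131, 0.02589895])]
other tray [0.59503779 0.09143602]
```

```bash
cat > ov.py <<'E'
from h import *
import pickle
T,S=pickle.load(open('ts.pkl','rb'))
def tf(p,yaw,P): c,s=np.cos(yaw),np.sin(yaw);P=np.array(P,float);return np.c_[P[:,0]*c-P[:,1]*s+p[0],P[:,0]*s+P[:,1]*c+p[1],P[:,2]]
def box(x0,x1,y0,y1,z): return [(x0,y0,z),(x1,y0,z),(x1,y1,z),(x0,y1,z)]
def circ(x,r,z): a=np.linspace(0,6.283,40);return np.c_[x+r*np.cos(a),r*np.sin(a),0*a+z]
def draw(nest,head,puck,fn):
    n=[np.array(v) for v in [box(.035,.085,-.032,.032,.034),circ(.06,.0025,.06),circ(.06,.017,.044),box(-.006,.035,-.0375,.0375,.014),[(-.024,-.047,.014),(-.006,-.0375,.014)],[(-.024,.047,.014),(-.006,.0375,.014)]]]
    h=[np.array(v) for v in [box(-.02,.02,-.011,.011,.057),box(-.022,.022,-.022,.022,.03),box(-.022,.022,-.022,.022,0),circ(-.06,.026,.01)]]
    p=[circ(0,.023,.034),np.array(box(-.0345,.0345,-.0345,.0345,.009))]
    out=[]
    for s,(u,v) in((T,(250,125)),(S,(220,170))):
        k=5;im=cv2.resize(s['img'][v:v+150,u:u+160,::-1],None,fx=k,fy=k,interpolation=cv2.INTER_CUBIC);im=cv2.convertScaleAbs(im,alpha=1.5,beta=20)
        for obj,L,col in((nest,n,(0,0,255)),(head,h,(0,200,0)),(puck,p,(255,0,255))):
            for P in L:
                q=np.array([proj(s,X) for X in tf(obj[:2],obj[2],P)])
                q=((q+.5-[u,v])*k-.5)
                cv2.polylines(im,[np.round(q).astype(np.int32)],True,col,1,cv2.LINE_AA)
        out.append(im)
    a=np.hstack(out);cv2.imwrite('pics/'+fn,cv2.resize(a[:, :],None,fx=.5,fy=.5) if 0 else out[0]);cv2.imwrite('pics/s_'+fn,out[1][:600])
    a=out
E
python3 - <<'E'
from ov import *
draw((.5329,-.0725,-.79),(.671,.0413,-1.85),(.4527,-.0095,-.85),'ov.png')
i=np.vstack([cv2.imread('pics/ov.png')[:480,:],]);
E
```

```text
(no output)
```

View pics/ov.png

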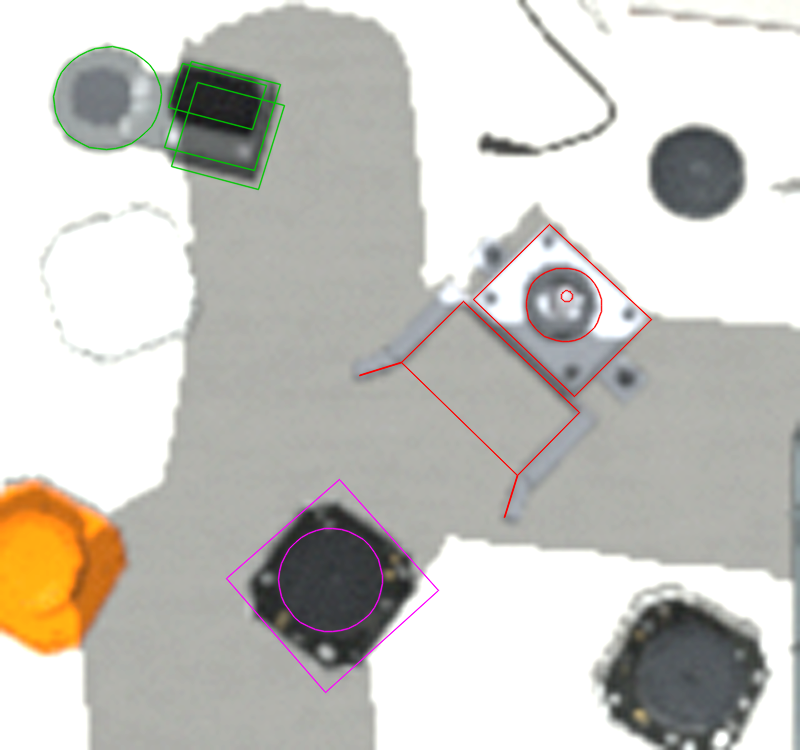

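View pics/s_ov.png

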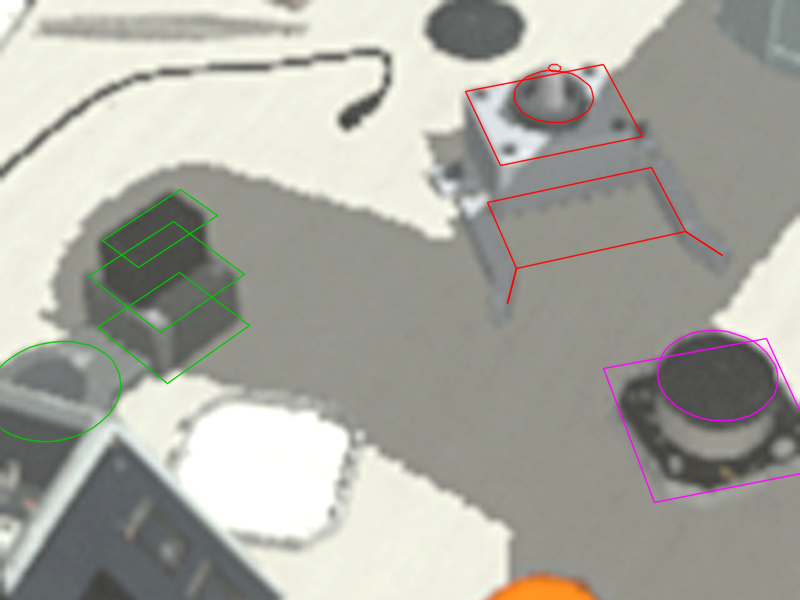

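The overlay fits the nest well in the top view. The head needs about 3 mm of correction, which I'll refine later. I start by moving to the rear of the puck, with a helper that gives the remaining distance in tool axes.

```bash
cat > rem.py <<'E'
import sys
from h import *
# rem.py x y z yaw(tool x)
x,y,z,w=map(float,sys.argv[1:5]);s=arm.state();R=np.array(s['tool_rot'])
print('t',round(s['t'],2),'tcp',np.round(s['tcp_pos'],4),'yaw',round(np.arctan2(R[1,0],R[0,0]),3),'z',np.round(R[:,2],3))
print('tool shift mm',np.round(1000*R.T@(np.array([x,y,z])-s['tcp_pos']),1))
c,q=np.cos(w),np.sin(w);G=np.array([[c,q,0],[q,-c,0],[0,0,-1]])
print('turn',np.round(cv2.Rodrigues(R.T@G)[0].ravel(),3))
print('F',np.round(s['ft_force'],1),'width',s['grip_width'],'gf',s['grip_force'],'q',np.round(s['joint_pos'],2))
E
python3 -m pendant '[0,0,-25,0,0,0,0.7, 0,0,-25,0,0,0,0.7, 22,-27.5,0,0,0,0,0.7, 22,-27.5,0,0,0,0,0.7, 22,-27.5,0,0,0,0,0.7, 22,-27.5,0,0,0,0,0.7, 22,-27.5,0,0,0,0,0.7, 22,-27.5,0,0,0,0,0.7, 22,-27.5,0,0,0,0,0.7, 22,-27.5,0,0,0,0,0.7]'
python3 -m pendant '[22,-27.5,0,0,0,0,0.7, 22,-27.5,0,0,0,0,0.7, 22,-27.5,0,0,0,0,0.7, 22,-27.5,0,0,0,0,0.7, 22,-27.5,0,0,0,0,0.7, 22,-27.5,0,0,0,0,0.7, 22,-27.5,0,0,0,0,0.7, 22,-27.5,0,0,0,0,0.7, 22,-27.5,0,0,0,0,0.7, 22,-27.5,0,0,0,0,0.7]'
python3 -m pendant '[0,0,0,0,0,-0.12,0.7, 0,0,0,0,0,-0.12,0.7, 0,0,0,0,0,-0.12,0.7, 0,0,0,0,0,-0.12,0.7, 0,0,0,0,0,-0.12,0.7, 0,0,0,0,0,-0.12,0.7, 0,0,0,0,0,-0.12,0.7, 0,0,0,0,0,-0.12,0.7, 0,0,0,0,0,-0.12,0.7, 0,0,0,0,0,-0.12,0.7]'
python3 rem.py .403 .041 .06 2.35
```

```text
t: 1.03
tcp_pos: [0.2709, -0.2876, 0.2416]
tool_rot: [[0.958, 0.287, 0.0], [0.287, -0.958, 0.0], [0.0, -0.0, -1.0]]
ft_force: [0.8, -0.2, 1.1]
grip_width: 0.0285
grip_force: 0.0
t: 1.87
tcp_pos: [0.4025, 0.0392, 0.2418]
tool_rot: [[0.958, 0.288, 0.001], [0.288, -0.958, -0.0], [0.001, 0.0, -1.0]]
ft_force: [0.6, -0.7, 0.0]
grip_width: 0.0277
grip_force: 0.0
t: 2.7
tcp_pos: [0.4021, 0.0374, 0.2416]
tool_rot: [[0.073, 0.997, -0.0], [0.997, -0.073, 0.0], [0.0, -0.0, -1.0]]
ft_force: [-0.3, -0.6, 0.9]
grip_width: 0.0277
grip_force: 0.0
t 2.7 tcp [0.4021 0.0374 0.2416] yaw 1.498 z [-0.  0. -1.]
tool shift mm [  3.7   0.7 181.6]
turn [-0.    -0.    -0.852]
F [-0.3 -0.6  0.9] width 0.027734803446141605 gf 0.0 q [-0.21 -0.34  1.97  0.    1.52 -0.14]
```

```bash
python3 -m pendant '[4,0,0,0,0,-0.12,0.7, 0,0,0,0,0,-0.12,0.7, 0,0,0,0,0,-0.12,0.7, 0,0,0,0,0,-0.12,0.7, 0,0,20,0,0,-0.12,0.7, 0,0,40,0,0,-0.12,0.7, 0,0,40,0,0,-0.12,0.7, 0,0,30,0,0,-0.01,0.7, 0,0,20,0,0,0,0.7, 0,0,0,0,0,0,0.7]' >/dev/null
python3 rem.py .403 .041 .005 2.35; python3 - <<'E'
from h import *
s=snap('top','top2.png');S=snap('scene','scene2.png')
a=cv2.resize(s['img'][170:300,240:440,::-1],None,fx=4,fy=4)[:520]
cv2.imwrite('pics/c2.png',cv2.convertScaleAbs(np.vstack([cv2.resize(s['img'][170:290,260:400,::-1],None,fx=4,fy=4)[:,:560]]),alpha=1.4))
b=cv2.resize(S['img'][190:340,290:450,::-1],None,fx=3,fy=3);a=cv2.resize(s['img'][170:320,260:400,::-1],None,fx=3,fy=3)
i=np.hstack([a,b[:,:380]]);cv2.imwrite('pics/c2.png',cv2.convertScaleAbs(i,alpha=1.4,beta=10));print(i.shape)
E
```

```text
t 3.53 tcp [0.3984 0.0421 0.0873] yaw 2.342 z [-0.009  0.002 -1.   ]
tool shift mm [-4.6  3.  82.2]
turn [-0.005 -0.008 -0.008]
F [-0.3 -0.3 -0. ] width 0.027853091415961137 gf 0.0 q [-0.2  -0.2   2.16  0.    1.18 -0.97]
(450, 800, 3)
```

View pics/c2.png

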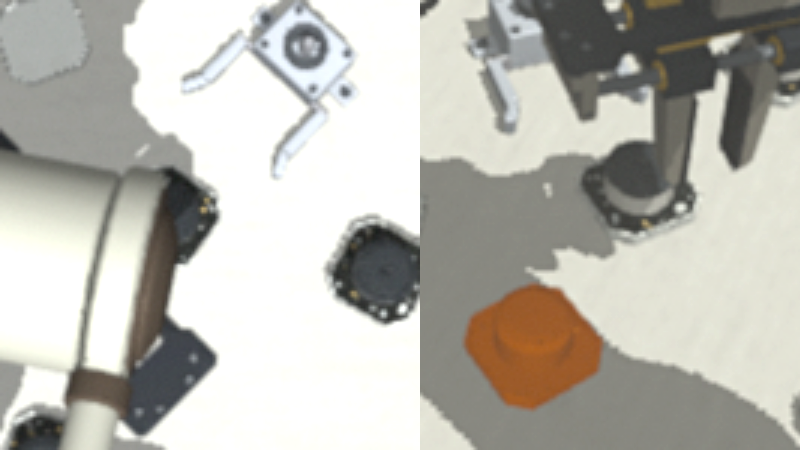

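The fingers stand behind the puck on the side away from the nest, and the orange look-alike is clear. Descending now.

```bash
python3 -m pendant '[0,3,20,0,0,0,0.7, 0,0,20,0,0,0,0.7, 0,0,15,0,0,0,0.7, 0,0,15,0,0,0,0.7, 0,0,7,0,0,0,0.7, 0,0,4,0,0,0,0.7, 0,0,0,0,0,0,0.7, 0,0,0,0,0,0,0.7, 0,0,0,0,0,0,0.7, 0,0,0,0,0,0,0.7]' >/dev/null
python3 rem.py .4527 -.0095 .005 2.35;python3 rem.py .5329 -.0725 .005 2.35 | grep shift
```

```text
t 4.47 tcp [0.4057 0.0432 0.0118] yaw 2.342 z [ 0.002 -0.    -1.   ]
tool shift mm [-70.6  -3.    6.9]
turn [ 0.001  0.002 -0.008]
F [ 0.4 -0.7  0.9] width 0.027548125131884784 gf 0.0 q [-0.19 -0.04  2.2   0.    0.98 -0.96]
tool shift mm [-171.6   10.6    7.1]
```

```bash
python3 -m pendant '[0,-3,4,0,0,-0.008,0.7, 0,0,3,0,0,0,0.7, -8,0,0,0,0,0,0.7, -8,0,0,0,0,0,0.7, -6,0,0,0,0,0,0.7, -5,0,0,0,0,0,0.7, -5,0,0,0,0,0,0.7, -5,0.5,0,0,0,0,0.7, -5,1,0,0,0,0,0.7, -5,1,0,0,0,0,0.7]' 
python3 -m pendant '[-5,1,0,0,0,0,0.7, -5,1,0,0,0,0,0.7, -5,1,0,0,0,0,0.7, -5,1,0,0,0,0,0.7, -5,1,0,0,0,0,0.7, -5,1,0,0,0,0,0.7, -5,1,0,0,0,0,0.7, -5,1,0,0,0,0,0.7, -5,1,0,0,0,0,0.7, 0,1,0,0,0,0,0.7]' 
python3 rem.py .5329 -.0725 .005 2.35
python3 - <<'E'
from h import *
s=snap('top','top3.png');S=snap('scene','scene3.png')
b=cv2.resize(S['img'][150:300,270:430,::-1],None,fx=3,fy=3);a=cv2.resize(s['img'][130:280,280:420,::-1],None,fx=3,fy=3)
cv2.imwrite('pics/c3.png',cv2.convertScaleAbs(np.hstack([a,b[:,:380]]),alpha=1.4,beta=10))
E
```

```text
t: 5.3
tcp_pos: [0.4376, 0.0094, 0.0037]
tool_rot: [[-0.703, 0.712, -0.0], [0.712, 0.703, 0.0], [0.0, -0.0, -1.0]]
ft_force: [0.3, 1.0, 0.4]
grip_width: 0.0276
grip_force: 0.3
t: 6.13
tcp_pos: [0.4771, -0.0161, 0.004]
tool_rot: [[-0.702, 0.712, 0.001], [0.712, 0.702, -0.0], [-0.001, 0.0, -1.0]]
ft_force: [0.5, -0.4, 0.1]
grip_width: 0.0276
grip_force: 0.1
t 6.13 tcp [ 0.4771 -0.0161  0.004 ] yaw 2.349 z [ 0.001 -0.    -1.   ]
tool shift mm [-79.3   0.1  -0.9]
turn [ 0.     0.001 -0.001]
F [ 0.5 -0.4  0.1] width 0.02762883053103574 gf 0.09647731203585863 q [-0.29  0.15  2.01 -0.    0.98 -1.07]
```

View pics/c3.png

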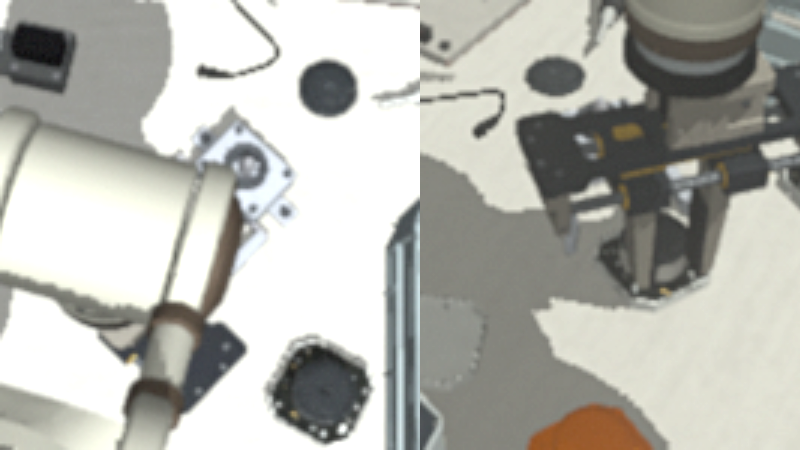

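```bash
python3 - <<'E'
from h import *
S=arm.snapshot('scene');st=arm.state();R=np.array(st['tool_rot']);p=np.array(st['tcp_pos'])
def c(X): return np.round((proj(S,X)-[270,150])*3+[420,0])
for y in(-.032,-.0138,.0138,.032):
  print(y,[c(p+R@[x,y,0]) for x in(-.01,.01)])
n=R@[-1,0,0]
for d in(.0345+.01,): 
  ctr=p+n*d; ctr[2]=0
  print('puck cap',c(ctr+[0,0,.034]),'rear edge corners',[c(ctr-n*.0345+R@[0,y,-.0]) for y in(-.0345,-.02,.02,.0345)], 'left front',c(ctr+n*.0345+R@[0,.0345,0]))
E
```

```text
-0.032 [array([706., 274.]), array([717., 296.])]
-0.0138 [array([680., 280.]), array([691., 302.])]
0.0138 [array([642., 289.]), array([652., 311.])]
0.032 [array([616., 295.]), array([626., 317.])]
puck cap [646. 218.] rear edge corners [array([709., 277.]), array([689., 282.]), array([633., 295.]), array([612., 300.])] left front [581. 228.]
```

```bash
python3 - <<'E'
from h import *
S=cv2.imread('pics/scene3.png')[205:265,315:390]
cv2.imwrite('pics/c4.png',cv2.convertScaleAbs(cv2.resize(S,None,fx=10,fy=10,interpolation=cv2.INTER_CUBIC),alpha=1.8,beta=20))
E
```

```text
(no output)
```

View pics/c4.png

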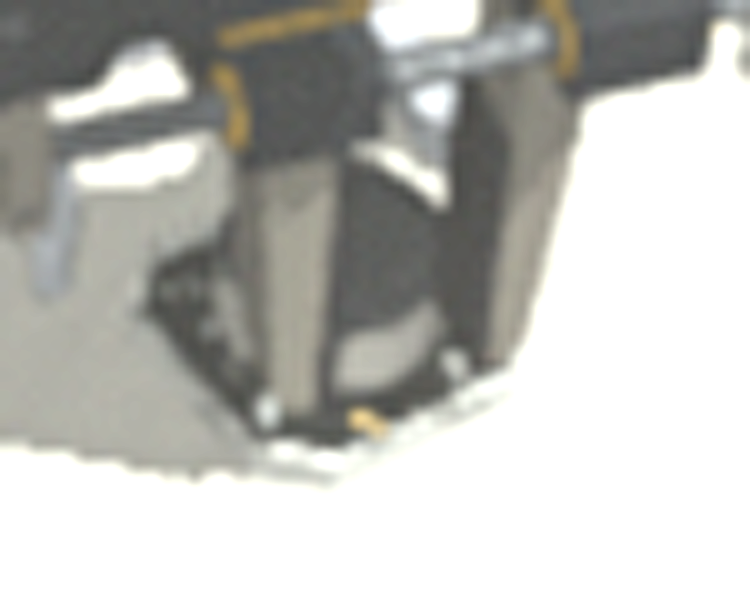

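```bash
python3 - <<'E'
from h import *
S=arm.snapshot('scene');st=arm.state();R=np.array(st['tool_rot']);p=np.array(st['tcp_pos'])
def q(u,v,z): return np.round(1000*(R.T@(ray(S,315+(u+.5)/10-.5,205+(v+.5)/10-.5,z)-p))[:2],1)
print('in tool xy (mm, -x is toward nest)')
print('rear bottom L',q(330,485,0),'rear bottom R',q(510,385,0),'rear top L',q(265,455,.009),'rear top R',q(510,365,.009),'left vertex',q(145,310,.009))
print('cap',q(375,250,.034),'tip L',q(275,410,.004),q(320,410,.004),q(275,410,.009),q(320,410,.009),'tipR',q(495,360,.009))
E
```

```text
in tool xy (mm, -x is toward nest)
rear bottom L [ 5.4 11.6] rear bottom R [ -8.8 -32.5] rear top L [ 1.5 24.3] rear top R [ -6.5 -30.8] left vertex [-42.1  34.7]
cap [-22.5  -6.2] tip L [-13.1  16.8] [-10.5   8.1] [-9.  18.5] [-6.4  9.9] tipR [ -8.7 -28.4]
```

```bash
python3 - <<'E'
from h import *
S=arm.snapshot('scene')
p=np.array([.3984,.0421,.0873]);w=2.342
R=np.array([[np.cos(w),np.sin(w),0],[np.sin(w),-np.cos(w),0],[0,0,-1]])
for z in(0,-.025):
  for y in(-.032,-.0138,.0138,.032):
    print(z,y,[np.round((proj(S,p+R@[x,y,z])-[290,190])*3+[420,0]) for x in(-.01,.01)])
i=cv2.imread('pics/scene2.png')[225:265,355:415];j=cv2.imread('pics/scene3.png')[150:265,290:400]
a=cv2.resize(i,None,fx=6,fy=6,interpolation=cv2.INTER_CUBIC)
b=cv2.resize(cv2.imread('pics/scene2.png')[200:265,350:420],None,fx=9,fy=9,interpolation=cv2.INTER_CUBIC)
cv2.imwrite('pics/c5.png',cv2.convertScaleAbs(b,alpha=1.6,beta=10));print(b.shape)
E
```

```text
0 -0.032 [array([742., 170.]), array([757., 195.])]
0 -0.0138 [array([714., 177.]), array([728., 202.])]
0 0.0138 [array([669., 187.]), array([683., 213.])]
0 0.032 [array([640., 194.]), array([653., 220.])]
-0.025 -0.032 [array([748., 141.]), array([763., 166.])]
-0.025 -0.0138 [array([719., 148.]), array([733., 173.])]
-0.025 0.0138 [array([674., 158.]), array([687., 184.])]
-0.025 0.032 [array([643., 165.]), array([657., 191.])]
(585, 630, 3)
```

The pictures are ambiguous: the tips may ride above the tray and push on the cap. I'll back off and probe the bench to settle the tip height.

```bash
python3 -m pendant '[10,0,0,0,0,0,0.7, 12,0,0,0,0,0,0.7, 12,0,0,0,0,0,0.7, 6,0,0,0,0,0,0.7, 0,0,2,0,0,0,0.7, 0,0,1,0,0,0,0.7, 0,0,1,0,0,0,0.7, 0,0,1,0,0,0,0.7, 0,0,1,0,0,0,0.7, 0,0,0,0,0,0,0.7]'
python3 - <<'E'
from h import *
S=snap('scene','scene4.png');st=arm.state();R=np.array(st['tool_rot']);p=np.array(st['tcp_pos'])
i=S['img'][190:270,320:420,::-1];k=8
b=cv2.convertScaleAbs(cv2.resize(i,None,fx=k,fy=k,interpolation=cv2.INTER_CUBIC),alpha=1.7,beta=20)[:600]
for y in(-.032,-.0138,.0138,.032):
  for x in(-.01,.01):
    q=(proj(S,p+R@[x,y,0])-[320,190]+.5)*k-.5;cv2.circle(b,tuple(int(v) for v in q),3,(0,0,255),-1)
cv2.imwrite('pics/c6.png',b)
E
```

```text
t: 7.22
tcp_pos: [0.448, 0.0129, -0.0024]
tool_rot: [[-0.702, 0.712, -0.0], [0.712, 0.702, 0.0], [0.0, -0.0, -1.0]]
ft_force: [0.1, -0.3, 0.0]
grip_width: 0.0275
grip_force: 0.0
```

View pics/c6.png

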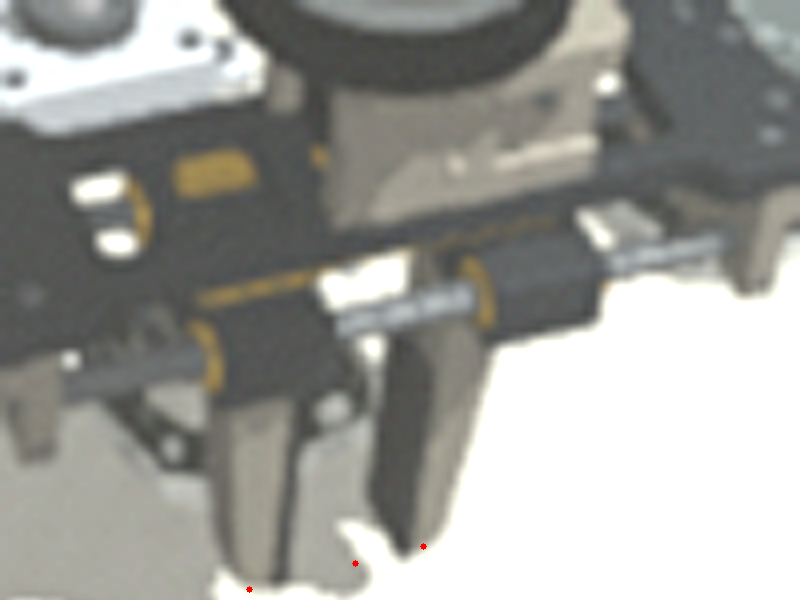

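The bench probe settles it: at TCP z = -2.4 mm there is no contact, and the tips appear about 20 mm above the reported TCP, at (250,575) and (405,550) in the crop. So the fingers were pushing on the cap. I'll lower further and feel for the bench.

```bash
python3 -m pendant '[0,0,3,0,0,0,0.7, 0,0,3,0,0,0,0.7, 0,0,2,0,0,0,0.7, 0,0,2,0,0,0,0.7, 0,0,1,0,0,0,0.7, 0,0,1,0,0,0,0.7, 0,0,0,0,0,0,0.7, 0,0,0,0,0,0,0.7, 0,0,0,0,0,0,0.7, 0,0,0,0,0,0,0.7]'
python3 -m pendant '[0,0,1,0,0,0,0.7, 0,0,0,0,0,0,0.7, 0,0,1,0,0,0,0.7, 0,0,0,0,0,0,0.7, 0,0,1,0,0,0,0.7, 0,0,0,0,0,0,0.7,  0,0,1,0,0,0,0.7, 0,0,0,0,0,0,0.7,0,0,0,0,0,0,0.7, 0,0,0,0,0,0,0.7]'
```

```text
t: 8.1
tcp_pos: [0.4482, 0.013, -0.0141]
tool_rot: [[-0.703, 0.712, 0.0], [0.712, 0.703, -0.0], [-0.0, 0.0, -1.0]]
ft_force: [0.1, 0.1, -0.7]
grip_width: 0.0277
grip_force: 0.0
t: 8.93
tcp_pos: [0.448, 0.0131, -0.0182]
tool_rot: [[-0.703, 0.712, 0.0], [0.712, 0.703, 0.0], [-0.0, 0.0, -1.0]]
ft_force: [-0.5, -0.0, -0.8]
grip_width: 0.0272
grip_force: 0.0
```

```bash
python3 -m pendant '[0,0,1,0,0,0,0.7, 0,0,0,0,0,0,0.7, 0,0,1,0,0,0,0.7, 0,0,0,0,0,0,0.7, 0,0,1,0,0,0,0.7, 0,0,0,0,0,0,0.7,  0,0,0,0,0,0,0.7, 0,0,0,0,0,0,0.7,0,0,0,0,0,0,0.7, 0,0,0,0,0,0,0.7]'
```

```text
t: 9.77
tcp_pos: [0.448, 0.0131, -0.0212]
tool_rot: [[-0.703, 0.712, 0.0], [0.712, 0.703, -0.0], [-0.0, 0.0, -1.0]]
ft_force: [-0.4, 0.2, -0.5]
grip_width: 0.0273
grip_force: 0.0
```

```bash
python3 -m pendant '[0,0,1,0,0,0,0.7, 0,0,0,0,0,0,0.7, 0,0,1,0,0,0,0.7, 0,0,0,0,0,0,0.7, 0,0,1,0,0,0,0.7, 0,0,0,0,0,0,0.7,  0,0,1,0,0,0,0.7, 0,0,0,0,0,0,0.7,0,0,0,0,0,0,0.7, 0,0,0,0,0,0,0.7]'
```

```text
t: 10.6
tcp_pos: [0.448, 0.013, -0.0225]
tool_rot: [[-0.703, 0.711, -0.002], [0.711, 0.703, 0.0], [0.002, -0.002, -1.0]]
ft_force: [-13.1, 2.7, 30.9]
grip_width: 0.0279
grip_force: 15.8
```

Bench contact comes at TCP z ≈ -22 mm, so the tips sit 22 mm above the reported TCP. I raise to a tip height of about 3 mm and push the tray.

```bash
python3 -m pendant '[0,0,-4,0,0,0,0.7, 0,0,-2.5,0,0,0,0.7, -7,0,0,0,0,0,0.7, -7,0,0,0,0,0,0.7, -7,0,0,0,0,0,0.7, -5,0,0,0,0,0,0.7, -5,0,0,0,0,0,0.7, -5,0,0,0,0,0,0.7, -5,0,0,0,0,0,0.7, -5,0,0,0,0,0,0.7]'
python3 -m pendant '[-4,0,0,0,0,0,0.7, -4,0,0,0,0,0,0.7, -4,0,0,0,0,0,0.7, -4,0,0,0,0,0,0.7, -3,0,0,0,0,0,0.7, -2,0,0,0,0,0,0.7, 0,0,0,0,0,0,0.7, 0,0,0,0,0,0,0.7, 0,0,0,0,0,0,0.7, 0,0,0,0,0,0,0.7]'
python3 rem.py .5329 -.0725 -.019 2.35
```

```text
t: 11.43
tcp_pos: [0.4805, -0.0198, -0.0189]
tool_rot: [[-0.702, 0.712, -0.0], [0.712, 0.702, 0.001], [0.001, 0.0, -1.0]]
ft_force: [0.3, 5.6, 0.0]
grip_width: 0.0282
grip_force: 3.3
t: 12.27
tcp_pos: [0.4835, -0.0213, -0.0202]
tool_rot: [[-0.7, 0.713, -0.026], [0.713, 0.701, 0.024], [0.036, -0.002, -0.999]]
ft_force: [-27.8, 45.5, 41.9]
grip_width: 0.0278
grip_force: 28.6
t 12.27 tcp [ 0.4835 -0.0213 -0.0202] yaw 2.347 z [-0.026  0.024 -0.999]
tool shift mm [-71.1  -0.6  -3.8]
turn [-0.002 -0.036 -0.003]
F [-27.8  45.5  41.9] width 0.02783111466005516 gf 28.6110995758645 q [-0.31  0.24  1.97  0.02  0.96 -1.09]
```

Something jams at about 50 N, probably a tray corner on the wall. I back off, clear the top view and measure.

```bash
python3 -m pendant '[20,0,0,0,0,0,0.7, 20,0,0,0,0,0,0.7, 0,0,-30,0,0,0,0.7, 0,0,-40,0,0,0,0.7, 0,0,-40,0,0,0,0.7, 25,25,0,0,0,0,0.7, 27,25,0,0,0,0,0.7, 27,27,0,0,0,0,0.7, 27,27,0,0,0,0,0.7, 0,0,0,0,0,0,0.7]'
python3 - <<'E'
from h import *
T=snap('top','top5.png');s=T['img'].astype(int)
g=s.max(2)
# pixels of the nest area
n=lambda x,y,z:proj(T,np.array([.5329+x*.704+y*.710,-.0725-x*.710+y*.704,z]))
print('nest ctr px',n(0,0,0),'mouth',n(-.024,.047,.014),n(-.024,-.047,.014),'expected home tray corners',[np.round(n(a,b,.009),1) for a,b in((-.0345,-.0345),(-.0345,.0345),(.0345,.0345),(.0345,-.0345))])
sub=g[170:250:2,295:395:2]
print('\n'.join(''.join('%x'%(v//16) for v in r) for r in sub))
E
```

```text
t: 13.1
tcp_pos: [0.4661, 0.1475, 0.0916]
tool_rot: [[-0.707, 0.708, 0.001], [0.708, 0.707, 0.002], [0.001, 0.002, -1.0]]
ft_force: [0.5, 0.0, -0.3]
grip_width: 0.0274
grip_force: 0.0
nest ctr px [342.90622319 207.3988548 ] mouth [321.41610565 199.51848373] [350.47008025 227.95436407] expected home tray corners [array([343.3, 227.6]), array([322.1, 206.8]), array([342.8, 186.3]), array([364.1, 206.7])]
bbbbbbbbbbbbbbbbbbbbbbbbbbabb76676abbbbbbbbbbbbbbb
bbbbbbbbbbbbbbbbbbbbbbbbba996668577bbbbbbbbbbbbbbb
bbbbbbbbbbbbbbbbbbbbbbbbb965569b7a969bbbbbbbbbbbbb
bbbbbbbbbbbbbbbbbbbbbbbb9a4369bbaaa96bbbbbbbbbbbbb
bbbbbbbbbbbbbbbbbbbbbbbbb7659aa9555897abbbbbbbbbbb
bbbbbbbbbbbbbbbbbbbbbb7a9659ba8443347a7abbbbbbbbbb
bbbbbbbbbbbbbbabbbbbb699768baa5444634aa79bbbbbbbbb
bbbbbbbbbbbbbbbbbbba79aa8858ba46768848ba8bbbbbbbbb
bbbbbbbbbbbbbbbbbbb68aa9768abb46867737bb79bbbbaabb
abbbbbbbbbbbbbbbbb78ab9ba669ba5465664aba59abbbbbbb
babbbbbbaabbbbbbb79ab9bbba66aba444446bbbb9bbabbbbb
bbbbbbbbbbbbbbbb79ab9bbbbba659ba6557abbb8abbbbbbbb
bbbbbbbbbbbab9767ab8abbbbbba659bbbbbbbb8abaaabbbbb
bbbbbbbbbbbaa68ab98abbbbbbbba85
[... 645 characters left out ...]
3173323332234327a99bbbbbbbbbbbbbbbbbb
bbbbbbbbbbbbb9472333233331286babbbbbbbbbbbbbbbbbbb
bbbbbbabbbbaaba632234443228a9babbbbbbbbbbbbbbbbbbb
bbbbbbbbbbbbbbb96313111118bb8abbbbbbbbbbbbbbbbbbbb
bbbbbbbbbbbbabbba72b81228bbbaabbbbbbbbbbbbbbbbbbbb
bbbbbbbbbbbbbbbbba744146bbbbbbbbbbbbbbbbbbbbbbbbbb
abbbaaaaaaaaaaaaaaa9898abbbbbbbbbbbbbbbbbbbbbbbbbb
bbbbbbbbbbbbbbbaabbbbbbbbbbbbbbbbbbbbbbbbbbbbbbbbb
bbbbbbbbbbbbbbbbbbbbbbbbbbbbbbbbbbbbbbbbbbbbbbbbbb
bbbbbbbbbbbbbbbbbbbbbbbbbbbbbbbbbbbbbbbbbbbbbbbbbb
bbbbbbbbbbbbbbbbbbbbbbbbbbbbbbbbbbbbbbbbbb8766abbb
bbbbbbbbbbbbbbbbbbbbbbbaaaabbbbbbbbbbbbba69776868b
abbbbabbbbbbbbbbbbbbbbbbbabbbbbbbbbbbbbb9742201356
bbbbbbbbbbbbbbbbbbbbbbbbbbbbbbbbbbbbbbba7511111114
```

```bash
cat > pk.py <<'E'
from h import *
def pk(f='pk.png',lo=0x78):
    T=snap('top',f);g=T['img'].max(2)
    m=(g<lo).astype(np.uint8);m[:185]=0;m[245:]=0;m[:,:300]=0;m[:,375:]=0
    m=cv2.morphologyEx(m,cv2.MORPH_OPEN,np.ones((5,5),np.uint8))
    k,l,st,c=cv2.connectedComponentsWithStats(m);i=1+st[1:,4].argmax()
    pts=np.argwhere(l==i)[:,::-1]
    w=np.array([ray(T,u,v,.009)[:2] for u,v in pts],np.float32)
    r=cv2.minAreaRect(w*1000);h=cv2.convexHull(w*1000)[:,0]
    (cx,cy),(a,b),_=r;q=cv2.boxPoints(r)
    th=np.arctan2(*(q[1]-q[0])[::-1]);rel=(th+.79+np.pi/4)%(np.pi/2)-np.pi/4
    n=lambda p:((p-[532.9,-72.5])@np.array([[.704,.710],[-.710,.704]])).round(1)
    print('area',len(pts),'centroid nest',n(w.mean(0)*1000),'rect ctr nest',n(np.array([cx,cy])),'size',a,b,'yaw rel',round(rel,3))
    print('hull extents in nest',n(h).min(0),n(h).max(0))
if __name__=='__main__': pk()
E
python3 pk.py
```

```text
area 697 centroid nest [-27.   -4.8] rect ctr nest [-28.1  -5. ] size 70.94209289550781 67.76164245605469 yaw rel 0.063
hull extents in nest [-63.1 -39.6] [ 6. 31.]
```

The tray is at nest (-27.5, -5) mm, nearly square to it, and catching on the -y wall. I'll straddle the cap lightly and slide the puck across 5 mm, then in, without lifting it.

```bash
python3 rem.py .5099 -.0565 -.002 2.352
```

```text
t 13.2 tcp [0.4665 0.1431 0.0913] yaw 2.353 z [ 0.    -0.001 -1.   ]
tool shift mm [-172.1 -109.9   93.4]
turn [-0.     0.001  0.001]
F [-0.3  0.5  0.8] width 0.02746108609436674 gf 0.0 q [ 0.05  0.04  1.94 -0.    1.17 -0.73]
```

```bash
python3 -m pendant '[-30,-19,0,0,0,0,0, -30,-19,0,0,0,0,0, -30,-19,0,0,0,0,0, -30,-19,0,0,0,0,0, -30,-19,0,0,0,0,0, -22,-15,0,0,0,0,0, 0,0,25,0,0,0,0, 0,0,25,0,0,0,0, 0,0,0,0,0,0,0, 0,0,0,0,0,0,0]' 
python3 rem.py .5099 -.0565 -.002 2.352
```

```text
t: 14.03
tcp_pos: [0.5074, -0.0583, 0.0403]
tool_rot: [[-0.701, 0.713, -0.003], [0.713, 0.701, 0.001], [0.003, -0.002, -1.0]]
ft_force: [0.2, 0.3, 0.2]
grip_width: 0.0916
grip_force: 0.0
t 14.03 tcp [ 0.5074 -0.0583  0.0403] yaw 2.348 z [-0.003  0.001 -1.   ]
tool shift mm [-0.6  3.1 42.3]
turn [-0.002 -0.003 -0.004]
F [0.2 0.3 0.2] width 0.09159654307024036 gf 0.0 q [-0.35  0.17  1.9  -0.    1.07 -1.13]
```

```bash
python3 -m pendant '[0,2,15,0,0,0,0, 0,0,15,0,0,0,0, 0,0,8,0,0,0,0, 0,0,4,0,0,0,0, 0,0,0,0,0,0,1, 0,0,0,0,0,0,1, 0,0,0,0,0,0,1, 0,0,0,0,0,0,1, 0,0,0,0,0,0,1, 0,0,0,0,0,0,1]' 8
python3 rem.py .5329 -.0725 -.002 2.352
```

```text
t: 14.87
tcp_pos: [0.5108, -0.056, -0.0003]
tool_rot: [[-0.703, 0.712, 0.001], [0.712, 0.703, -0.0], [-0.001, 0.0, -1.0]]
ft_force: [0.5, -0.4, -0.4]
grip_width: 0.054
grip_force: 0.0
t 14.87 tcp [ 5.108e-01 -5.600e-02 -3.000e-04] yaw 2.35 z [ 0.001 -0.    -1.   ]
tool shift mm [-27.3   4.1   1.7]
turn [ 0.     0.001 -0.002]
F [ 0.5 -0.4 -0.4] width 0.05401864169513317 gf 0.0 q [-0.34  0.25  1.91 -0.    0.98 -1.12]
```

```bash
python3 -m pendant '[0,0,0,0,0,0,1, 0,0,0,0,0,0,1, 0,0,0,0,0,0,1, 1,1,0,0,0,0,1, 1,1,0,0,0,0,1, 0,1.5,0,0,0,0,1, 0,1,0,0,0,0,1, -3,0,0,0,0,0,1, -4,0,0,0,0,0,1, 0,0,0,0,0,0,1]'
python3 rem.py .5329 -.0725 -.002 2.352
```

```text
t: 15.7
tcp_pos: [0.5176, -0.056, -0.0006]
tool_rot: [[-0.702, 0.712, 0.0], [0.712, 0.702, 0.001], [0.0, 0.001, -1.0]]
ft_force: [-1.7, 0.9, 4.7]
grip_width: 0.0456
grip_force: 8.0
t 15.7 tcp [ 0.5176 -0.056  -0.0006] yaw 2.35 z [ 0.     0.001 -1.   ]
tool shift mm [-22.5  -0.6   1.4]
turn [ 0.001 -0.    -0.002]
F [-1.7  0.9  4.7] width 0.045605461425564486 gf 8.005199685467232 q [-0.34  0.26  1.89  0.    0.99 -1.12]
```

```bash
python3 -m pendant '[-3,0,0,0,0,0,1, -3,0,0,0,0,0,1, -3,0,0,0,0,0,1, -3,0,0,0,0,0,1, -3,0,0,0,0,0,1, -3,0,0,0,0,0,1, -2,0,0,0,0,0,1, 0,0,0,0,0,0,1, 0,0,0,0,0,0,1, 0,0,0,0,0,0,1]'
python3 rem.py .5329 -.0725 -.002 2.352
```

```text
t: 16.53
tcp_pos: [0.5312, -0.0701, -0.0006]
tool_rot: [[-0.703, 0.712, -0.0], [0.712, 0.703, 0.001], [0.001, 0.0, -1.0]]
ft_force: [-1.2, 2.7, 5.1]
grip_width: 0.0455
grip_force: 8.0
t 16.53 tcp [ 0.5312 -0.0701 -0.0006] yaw 2.35 z [-0.     0.001 -1.   ]
tool shift mm [-2.9 -0.5  1.4]
turn [ 0.    -0.001 -0.002]
F [-1.2  2.7  5.1] width 0.045533692166308426 gf 8.008864275661836 q [-0.36  0.3   1.85  0.    1.   -1.14]
```

Moving freely. Pushing the last few mm until the stop is felt.

```bash
python3 -m pendant '[-1.5,0,0,0,0,0,1, -1.5,0,0,0,0,0,1, 0,0,0,0,0,0,1, -1,0,0,0,0,0,1, -1,0,0,0,0,0,1, -1,0,0,0,0,0,1, 0,0,0,0,0,0,1, 0,0,0,0,0,0,1, 0,0,0,0,0,0,1, 0,0,0,0,0,0,1]'
python3 rem.py .5329 -.0725 -.002 2.352
```

```text
t: 17.37
tcp_pos: [0.5351, -0.0742, -0.0006]
tool_rot: [[-0.703, 0.712, -0.001], [0.712, 0.703, 0.001], [0.001, 0.0, -1.0]]
ft_force: [-3.3, 3.0, 6.1]
grip_width: 0.0454
grip_force: 8.0
t 17.37 tcp [ 0.5351 -0.0742 -0.0006] yaw 2.35 z [-0.001  0.001 -1.   ]
tool shift mm [ 2.8 -0.4  1.4]
turn [ 0.    -0.001 -0.002]
F [-3.3  3.   6.1] width 0.0453719748955901 gf 8.012502298715845 q [-0.36  0.31  1.84  0.    1.   -1.14]
```

```bash
python3 -m pendant '[-1.5,0,0,0,0,0,1, -1.5,0,0,0,0,0,1, 0,0,0,0,0,0,1, 0,0,0,0,0,0,1, 0,0,0,0,0,0,1, 0,0,0,0,0,0,0.3, 0,0,0,0,0,0,0, 0,0,0,0,0,0,0, 0,0,0,0,0,0,0, 0,0,0,0,0,0,0]' | tail -6
python3 -m pendant '[0,0,-20,0,0,0,0, 0,0,-40,0,0,0,0, 0,0,-40,0,0,0,0, 20,20,0,0,0,0,0, 27,27,0,0,0,0,0, 27,27,0,0,0,0,0, 27,27,0,0,0,0,0, 10,10,0,0,0,0,0, 0,0,0,0,0,0,0, 0,0,0,0,0,0,0]' | head -2
python3 pk.py; python3 - <<'E'
from h import *
i=cv2.imread('pics/pk.png').max(2)[170:250:2,295:395:2]
print('\n'.join(''.join('%x'%(v//16) for v in r) for r in i))
E
```

```text
t: 18.2
tcp_pos: [0.5376, -0.0772, -0.0008]
tool_rot: [[-0.702, 0.712, 0.0], [0.712, 0.702, -0.0], [-0.0, -0.0, -1.0]]
ft_force: [-0.0, 0.5, 0.3]
grip_width: 0.0764
grip_force: 0.0
t: 19.03
tcp_pos: [0.5386, 0.0803, 0.0992]
area 758 centroid nest [3.7 0.8] rect ctr nest [3.9 1.5] size 72.58833312988281 71.63375854492188 yaw rel -0.009
hull extents in nest [-32.  -34.8] [39.8 37.8]
666668bbbbabaabbaabbbbbabaaaa76676abbbababbbbbaaaa
66668abbbbbbbbbbbbbbbbbbb9996668577abbbbaaabaaaaaa
6668bbbbbbbbaaaaaaaabaaba865569a7a869bababaabbbbbb
666bbbabbbbbbbbbbbbbbbbb9a4368aaaaa96bbbbbabbabbbb
68bbbbbbbbbbbbbbbbbbbbbbb7659aa9555896abbbbbabbbbb
8bbbbbbbbbaabbbbaabbba7a9658aa8443347a79bbaaabbbba
9bbbbbbbabaaaaaaaabbb699758aaa5444634aa79aaaaaabaa
9bbbbbbbbbabbbabbbb978aa8858aa46768738aa8abbbbbabb
9bbbbbbbbaabbbbaaba68aa8768aaa46867737aa78abbaaaaa
9aabaaaaaaabaaaaba78ab997469aa54656649ba59aaaaaaaa
aaaaabbaaababbbbb78ab7a987569ba444446aaba9aaaaaaaa
5abbbbababbaabba78ab7632215559ba6557abaa8aaaaaaaaa
15abbbbbabaaa9767ab762113114559aabaaaba8aaaaaaaaaa
2158baaaaaaaa689a976211222213559bbbaba899aaaaaaaaa
22
[... 623 characters left out ...]
bbabbbbba8435696a99bbbbaaaaaabbbbbbba
bbbbbaaabbaaaaaaaabbbbaaaaab6aabbaaabbbbbbbbbbbbbb
bbbbbaaaaaaaaaaaaaaaaaabbbbb8babaaaabbbbabbbaabbbb
abbabaaabbbabaabaabbbbbbbbba8aaaaaaabbbbababbbbbbb
baabababbaaaaaaaaaaaabbbbbbbaaabbabaabbbabbbbbbbbb
aabbaabaaaaaaaaaaaaabbbbbbabbbbbbbbabbbbbbbbbbbbaa
aaaaaaaaaaaaaaaaaaaaabbaabbaaababbbbaaaabbaababbba
aabaaaaaaaaaaaaaaaaaabbbbabbaaaaabbbbbbaaaaabbbbbb
bbbbaaaabbbaaaabaabbbabbbaaaaabbabbbbbbbbabbbbbbbb
bbbaabbbababbbbbbbbbbbbbbbabbbbbbbbbbbbbbbbbbbbbbb
bbbbbbbaabbbbbbbbbbbbbbbbbbbbbbbbbbbbbbbba8766abba
aabaabbbbabbbbbbaabbaaaaaaaaaabbababaaaaa69776868a
aaaaaaabbabbbaaabbbbaaaaaaaaabbbbaaabaab8742201356
bbbabaaaabbbbbbbbbbbbbabbbabbbbbbbbbbab97511111114
```

The puck's rear edge reads -32 mm, so it sits within measuring error of home at y ≈ +1. The grip slipped on the cap at the end, which means the tray is against the stop. Next is a numeric refinement of the head's pose from the start image.

```bash
python3 - <<'E'
from ov import *
from scipy.optimize import minimize
def hull(s,P,o):
    q=np.array([proj(s,X) for X in tf(o[:2],o[2],P)])
    return q
B=box(-.022,.022,-.022,.022,0)+box(-.022,.022,-.022,.022,.03)
G=box(-.02,.02,-.011,.011,.03)+box(-.02,.02,-.011,.011,.057)
def mask(s,polys,u,v,w,h,k=4):
    m=np.zeros((h*k,w*k),np.uint8)
    for q in polys:
        c=cv2.convexHull(((q+.5-[u,v])*k).astype(np.float32))
        cv2.fillConvexPoly(m,np.round(c).astype(np.int32),1)
    return cv2.resize(m.astype(np.float32),(w,h),interpolation=cv2.INTER_AREA)
W=[(T,278,130,40,40),(S,230,200,45,50)]
D=[(s['img'][v:v+h,u:u+w].max(2)<0x60).astype(float) for s,u,v,w,h in W]
for d in D[:2]: print('\n'.join(''.join('.#'[int(x)] for x in r) for r in d[::2]))
def cost(o):
    return sum(((mask(s,[hull(s,np.array(B),o),hull(s,np.array(G),o)],u,v,w,h)-d)**2).sum() for (s,u,v,w,h),d in zip(W,D))
b=min((minimize(cost,[.673+a,.043+c,-1.85+e],method='Nelder-Mead',options=dict(initial_simplex=np.array([.673+a,.043+c,-1.85+e])+np.array([[0,0,0],[.005,0,0],[0,.005,0],[0,0,.1]]))) for a in(-.003,.003) for c in(-.003,.003) for e in(-.08,.08)),key=lambda r:r.fun)
print(b.x,b.fun,cost([.671,.0413,-1.85]))
E
python3 rem.py .675 .043 .06 1.29
```

```text
........................................
........................................
........................................
.........##.............................
........############....................
..##..#####################.............
.....#######################............
.....#######################............
.....#######################............
.....######################.............
....#..####################.............
....#...##################..............
..########################..............
......###################...............
.........################...............
................########................
........................................
........................................
........................................
........................................
.............................................
.............................................
......................##############.........
..................##########################.
...............##############################
...........##################################
....
[... 465 characters left out ...]
###########.########################
.###################...######################
....#########################################
..###########################################
##......#####################################
#####...#####################################
########################...##################
##################................###########
###############........................#.....
[ 0.67396289  0.04301152 -1.84102509] 930.26171875 973.06640625
t 19.08 tcp [0.5387 0.0795 0.0992] yaw 2.35 z [ 0.    -0.001 -1.   ]
tool shift mm [-121.7   71.4   39.3]
turn [-0.00e+00  1.00e-03  1.06e+00]
F [0.1 0.1 0.2] width 0.09191664689103983 gf 0.0 q [-0.08  0.17  1.77 -0.    1.2  -0.85]
```

Head fit: (0.674, 0.043), yaw -1.84, which matches my hand estimate. Moving above it.

```bash
python3 -m pendant '[-30,18,0,0,0,0,0, -30,18,0,0,0,0,0, -30,18,0,0,0,0,0, -30,17,0,0,0,0,0, 0,0,0,0,0,0.12,0, 0,0,0,0,0,0.12,0, 0,0,0,0,0,0.12,0, 0,0,0,0,0,0.12,0, 0,0,0,0,0,0.12,0, 0,0,0,0,0,0.12,0]' >/dev/null
python3 -m pendant '[0,0,0,0,0,0.12,0.2, 0,0,0,0,0,0.12,0.2, 0,0,0,0,0,0.09,0.2, 0,0,0,0,0,0,0.2, 0,0,0,0,0,0,0.2, 0,0,0,0,0,0,0.2, 0,0,0,0,0,0,0.2, 0,0,0,0,0,0,0.2, 0,0,0,0,0,0,0.2, 0,0,0,0,0,0,0.2]' >/dev/null
python3 rem.py .674 .043 .011 1.30
```

```text
t 20.75 tcp [0.6734 0.0445 0.0993] yaw 1.3 z [-0. -0. -1.]
tool shift mm [-1.3  1.  88.3]
turn [-0.  0.  0.]
F [-0.1  0.4 -0. ] width 0.07308547240870217 gf 0.0 q [-0.11  0.49  1.37 -0.    1.28  0.16]
```

```bash
python3 -m pendant '[-1,1,20,0,0,0,0.2, 0,0,20,0,0,0,0.2, 0,0,15,0,0,0,0.2, 0,0,12,0,0,0,0.2, 0,0,10,0,0,0,0.2, 0,0,7,0,0,0,0.2, 0,0,3,0,0,0,0.2, 0,0,0,0,0,0,0.2, 0,0,0,0,0,0,0.2, 0,0,0,0,0,0,0.2]'
python3 -m pendant '[0,0,0,0,0,0,1, 0,0,0,0,0,0,1, 0,0,0,0,0,0,1, 0,0,0,0,0,0,1, 0,0,0,0,0,0,1, 0,0,0,0,0,0,1, 0,0,0,0,0,0,1, 0,0,0,0,0,0,1, 0,0,0,0,0,0,1, 0,0,0,0,0,0,1]' 40
```

```text
t: 21.58
tcp_pos: [0.675, 0.0432, 0.0134]
tool_rot: [[0.268, 0.964, 0.002], [0.964, -0.268, -0.0], [0.0, 0.002, -1.0]]
ft_force: [-0.0, 0.4, 0.3]
grip_width: 0.0736
grip_force: 0.0
t: 22.42
tcp_pos: [0.6741, 0.0432, 0.0123]
tool_rot: [[0.268, 0.963, 0.0], [0.963, -0.268, -0.0], [-0.0, 0.0, -1.0]]
ft_force: [1.0, 0.2, -0.4]
grip_width: 0.0217
grip_force: 39.8
```

Gripped: opening 21.7 mm on the 22 mm bar. Lift, turn and carry to the pin.

```bash
python3 -m pendant '[0,0,-15,0,0,0,1, 0,0,-25,0,0,0,1, 0,0,-25,0,0,0,1, 0,0,-20,0,0,0,1, 0,0,0,0,0,-0.11,1, 0,0,0,0,0,-0.11,1, 0,0,0,0,0,-0.11,1, 0,0,0,0,0,-0.11,1, 0,0,0,0,0,-0.11,1, 0,0,0,0,0,-0.11,1]'|tail -3
python3 -m pendant '[0,0,0,0,0,-0.11,1, 0,0,0,0,0,-0.11,1, 0,0,0,0,0,-0.11,1, 0,0,0,0,0,-0.06,1, 0,0,0,0,0,0,1, 0,0,0,0,0,0,1, 0,0,0,0,0,0,1, 0,0,0,0,0,0,1, 0,0,0,0,0,0,1, 0,0,0,0,0,0,1]'|tail -3
python3 rem.py .575 -.1145 .097 2.352
```

```text
ft_force: [-0.2, -0.2, -1.7]
grip_width: 0.0219
grip_force: 39.8
ft_force: [-0.8, 1.4, -1.6]
grip_width: 0.0218
grip_force: 39.8
t 24.08 tcp [0.6741 0.0433 0.0973] yaw 2.349 z [-0.  0. -1.]
tool shift mm [ -42.7 -181.4    0.3]
turn [ 0.    -0.    -0.003]
F [-0.8  1.4 -1.6] width 0.021773156084257485 gf 39.83357548713684 q [-0.11  0.49  1.37  0.    1.28 -0.89]
```

```bash
python3 -m pendant '[-4,-15,0,0,0,0,1, -5,-22,0,0,0,0,1, -5,-22,0,0,0,0,1, -5,-22,0,0,0,0,1, -5,-22,0,0,0,0,1, -5,-22,0,0,0,0,1, -5,-22,0,0,0,0,1, -5,-20,0,0,0,0,1, -3.5,-14,0,0,0,0,1, 0,0,0,0,0,0,1]'|tail -3
python3 rem.py .575 -.1145 .097 2.352
python3 - <<'E'
from ov import *
S=snap('scene','s6.png');T=snap('top','t6.png')
st=arm.state();p=st['tcp_pos']
# where grip/boss/window should show; dump brightness
g=S['img'].max(2);h=.085
for nm,P in(('window top',(-.06,0,.01)),('boss bot front',(-.022,.022,0)),('boss bot rear',(.022,.022,0)),('front-right',(-.022,-.022,0))):
    P=np.array([P]);P[0,2]+=h;print(nm,np.round(proj(S,tf(p[:2],-.79,P)[0]),1),np.round(proj(T,tf(p[:2],-.79,P)[0]),1))
i=g[150:260:2,270:390:2];print('\n'.join(''.join('%x'%(v//16) for v in r) for r in i))
E
```

```text
ft_force: [0.5, 0.0, -1.9]
grip_width: 0.0214
grip_force: 39.8
t 24.92 tcp [ 0.5741 -0.1163  0.0974] yaw 2.347 z [-0.    -0.001 -1.   ]
tool shift mm [0.7 1.9 0.4]
turn [-0.001  0.    -0.005]
F [ 0.5  0.  -1.9] width 0.02138387496009214 gf 39.83324110507965 q [-0.41  0.27  1.66 -0.    1.21 -1.18]
window top [340.2 188.7] [344.  199.5]
boss bot front [323.7 182.7] [348.9 181. ]
boss bot rear [317.3 169.8] [363.1 167. ]
front-right [343.9 178.8] [363.7 195.1]
888888888877888876799999934452212222447999999996444444544444
878788888888888768999999944452222212448999999997444444544455
888888888888887689999999944452222222448999999999444444544457
788888888888767899999999954442222222559999999999444444544567
367888888887679999999999843442222222469999999999444445545567
326888888876899999999999833542222222589999999999444445555445
226888888768999999999999723542222223599999999998444445554544
558637876789999999999999723432222224679999999997444445455554
578647767999999999999999723333222224668999999997444446765444
645687689999999999999777722376445555448999999997444445556765
9865568999999999999642323223
[... 2016 characters left out ...]
99999999999999999999999999999
555555555558999999999999999999999999999999999999999999999999
555555555556999999999999999999999999999999999999999999999999
555555555555799999999999999999999999999999999999999999999999
555555555555589999999999999999999999999999999899999999999999
555555555555559999999999999999999999999999999999999999999999
555555555555557999999999999999999999999999999999999999999999
666656655555555679999999999999999999999999999999999999999999
665655665555555555578999999999999999999999999999999999999999
655566665555555555555799999999999999999999999999999999999999
665655666655555555555557999999999999999999999999999999999999
665565566654555555555555689999999999999999999999999999999999
```

The window ring shows at about (340,191), and the predicted spot is (340,189). So the head is held as modelled. Correct by 2 mm and descend gently.

```bash
python3 -m pendant '[0.7,1.9,5,0,0,0,1, 0,0,8,0,0,0,1, 0,0,5,0,0,0,1, 0,0,2,0,0,0,1, 0,0,2,0,0,0,1, 0,0,2,0,0,0,1, 0,0,2,0,0,0,1, 0,0,2,0,0,0,1, 0,0,0,0,0,0,1, 0,0,0,0,0,0,1]'
python3 rem.py .575 -.1145 .0563 2.352
```

```text
t: 25.85
tcp_pos: [0.576, -0.1123, 0.0693]
tool_rot: [[-0.703, 0.712, 0.0], [0.712, 0.703, 0.0], [-0.0, 0.0, -1.0]]
ft_force: [0.2, 0.7, -1.6]
grip_width: 0.0218
grip_force: 39.8
t 25.85 tcp [ 0.576  -0.1123  0.0693] yaw 2.35 z [ 0.  0. -1.]
tool shift mm [-0.8 -2.3 13. ]
turn [ 0.     0.    -0.002]
F [ 0.2  0.7 -1.6] width 0.021804322896292368 gf 39.83365774154663 q [-0.4   0.31  1.67  0.    1.16 -1.18]
```

```bash
python3 -m pendant '[-0.5,-1.8,0,0,0,0,1, 0,0,1.5,0,0,0,1, 0,0,1.5,0,0,0,1, 0,0,1.5,0,0,0,1, 0,0,1.5,0,0,0,1, 0,0,1,0,0,0,1, 0,0,0,0,0,0,1, 0,0,0,0,0,0,1, 0,0,0,0,0,0,1, 0,0,0,0,0,0,1]'
python3 rem.py .575 -.1145 .0563 2.352 | grep -v turn
```

```text
t: 26.68
tcp_pos: [0.5754, -0.114, 0.0623]
tool_rot: [[-0.703, 0.712, 0.001], [0.712, 0.703, -0.0], [-0.001, 0.0, -1.0]]
ft_force: [2.4, -0.7, -2.9]
grip_width: 0.0218
grip_force: 39.8
t 26.68 tcp [ 0.5754 -0.114   0.0623] yaw 2.35 z [ 0.001 -0.    -1.   ]
tool shift mm [-0.1 -0.6  6. ]
F [ 2.4 -0.7 -2.9] width 0.02180127192604764 gf 39.83220934867859 q [-0.4   0.32  1.68  0.    1.15 -1.18]
```

```bash
python3 -m pendant '[-0.7,0.7,0,0,0,0,1, 0,0,1.5,0,0,0,1, 0,0,1.5,0,0,0,1, 0,0,1.5,0,0,0,1, 0,0,1.5,0,0,0,1, 0,0,0,0,0,0,1, 0,0,0,0,0,0,1, 0,0,0,0,0,0,1, 0,0,0,0,0,0,1, 0,0,0,0,0,0,1]'
```

```text
t: 27.52
tcp_pos: [0.576, -0.1138, 0.0562]
tool_rot: [[-0.703, 0.712, -0.0], [0.712, 0.703, 0.0], [0.0, -0.0, -1.0]]
ft_force: [-0.2, 0.2, -0.8]
grip_width: 0.0214
grip_force: 39.8
```

Seated on the collar with no side force. Press down.

```bash
python3 -m pendant '[0,0,1,0,0,0,1, 0,0,1,0,0,0,1, 0,0,1,0,0,0,1, 0,0,1,0,0,0,1, 0,0,1,0,0,0,1, 0,0,1,0,0,0,1, 0,0,0,0,0,0,1, 0,0,0,0,0,0,1, 0,0,0,0,0,0,1, 0,0,0,0,0,0,1]' 55
```

```text
t: 28.35
tcp_pos: [0.5761, -0.1139, 0.051]
tool_rot: [[-0.703, 0.712, -0.0], [0.712, 0.703, -0.0], [0.0, -0.0, -1.0]]
ft_force: [-4.9, 2.0, 7.4]
grip_width: 0.0217
grip_force: 54.8
```

```bash
python3 -m pendant '[0,0,1,0,0,0,1, 0,0,1,0,0,0,1, 0,0,0,0,0,0,1, 0,0,0,0,0,0,1, 0,0,0,0,0,0,1, 0,0,0,0,0,0,1, 0,0,0,0,0,0,1, 0,0,0,0,0,0,1, 0,0,0,0,0,0,1, 0,0,0,0,0,0,1]'
```

```text
t: 29.18
tcp_pos: [0.5762, -0.114, 0.0501]
tool_rot: [[-0.703, 0.711, -0.0], [0.711, 0.703, -0.0], [0.0, -0.0, -1.0]]
ft_force: [-6.6, 2.8, 12.8]
grip_width: 0.0216
grip_force: 54.8
```

The collar is bottomed: 6.1 mm of travel and 14 N of spring plus stop. Handing in.

```bash
python3 -c "
from bench import arm
print(arm.hand_in())"
```

```text
the job is handed in; nothing more can be done
None
```

I handed the job in at about 29 s of the 54 s allowed, with the head on the pin, still gripped and pressed down about 6 mm. No verdict came back, and I judged the puck to be home from a top view taken before the head went on, with no final check.

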